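Sort the bench bits into the two-bay trays

ROBOT

A 6-joint arm with a two-finger parallel gripper is mounted at the origin on a cart in front of the work surface, level with it; the furniture and walls round the work are solid. World frame = base frame: x ahead of the robot, y to its left, z up, the work surface at z = 0. Lengths are in mm, angles in degrees, forces in N, time in s.
With the tool pointing down it reaches from about 350 to 850 mm from the base axis. Payload 8.1 kg.
Tool frame: the origin (TCP) lies midway between the tips of the shut fingers; the grasp point (between the pads) lies grip_depth behind it (grip_depth is the distance from the TCP to the grasp point, in mm); z points along the fingers, y is the line along which they close (so a half turn about z gives the same grasp; the last joint's range is limited). The gripper opens to 85 mm and grips with 20 to 120 N. Pads are 22 mm wide; open, the fingers measure 114 mm over their backs; the gripper's body (76 mm by 85 mm) begins 54 mm behind the grasp point. The pads swing forward as they close: fully open they stand 13 mm farther back than shut.
Start: joints at [-69.752, 7.471, 85.268, -0, 87.261, -4.893], TCP at [254.932, -543.153, 205.092] pointing down, gripper open.
Joint ranges: [-169.43, 169.43], [-51.17, 129.36], [1.28, 143.12], [-76.62, 256.62], [0, 156.53], [-152.29, 152.29]. Speed limits (degrees/s): [136.94, 136.94, 159.86, 180, 180, 180].

INTERFACE

Orientations are given as [roll, pitch, yaw] about the fixed x, y, z axes, in that order (R = Rz(yaw) Ry(pitch) Rx(roll)).
In Python, from bench import sense, snapshot, hand_in, grip_depth gives the robot as it stands. The module is installed in compiled form; this text tells all that it offers.
- The arm moves only by the tool apply_moves, never from a script. Its argument "series" is text: rows parted by semicolons, each of 5 numbers parted by spaces: the shift along the tool's x, y, z each as a share of 0.3 m, from -1 to 1, then the turn about the tool's z as a share of 2 rad, from -1 to 1, then the gripper's target within -1 to 1 (shut at 1, half-way at 0, fully open at -1). In form: tx ty tz twist gripper; .... A call has 1 to 5 rows; each row shifts and turns the commanded pose from where the row before left it, along the tool's axes as they then stand; what a row does not reach is not made up. A row lasts 1/12 s, in which the tool goes at most 41.7 mm and 7.16 degrees, less where a joint would pass 70% of its speed; a pose out of reach is approached as far as the arm can. A call with a number of a shift or a turn outside -1 to 1 is refused whole. A call with a gripper value outside its range is refused whole. The fingers move at their own pace and stop on an object; "squeeze" is the grip in N (left out, the last holds). Time passes only in rows, so rows that do not move let the fingers close. It gives the time, the measured TCP pose, the force, the opening and the grip force at its end, in the units of the state.
- sense(): the state, without advancing time (a new reading comes with each control period).
- snapshot(name): name is "scene" or "top" or "wrist"; returns a dict with "frame" (420x560x3 uint8, blue, green, red), "depth" (420x560 float32, mm along the optical axis (not along the pixel's ray), 0 where there is no reading), "intrinsics" (3x3 intrinsics, pixels), "extrinsics" (4x4, takes a point from camera to world coordinates); the wrist camera has in their place "tool_from_camera" (4x4, takes a point from camera to tool coordinates, whose origin is the TCP and whose axes are the flange's). Camera axes: x right, y down, z forward; pixel columns grow to the right and rows downward; lengths in mm; the calibration is good to about 2 mm. The wrist camera is an equidistant fisheye: a pixel r from the principal point sees the ray r / f radians off the axis. A picture is of the moment at which its call begins: read the wrist's pose just before it.
- hand_in(): hands the job in; it is judged then, once.
The state is a dict: "time": time; "joint_pos": joint angles; "qd": joint speeds; "joint_efforts": joint torques, N m; "tool_pos": TCP position; "tcp_rot": TCP orientation; "ft_force": force on the tool from outside, world axes, zero at the start; "wrist_torque": the same for the moment, N m; "finger_gap": finger opening in mm; "grip_force": force on a finger pad.
Only numpy, scipy, OpenCV 4.12 (cv2) and the standard library are available. Lean on these libraries where they do the work, as an engineer would, in place of code of your own. Each camera call takes 0.05 s, during which the arm holds its last target. There are 200 camera calls.

TASK

Sort the five loose things standing at the front of the bench into the trays, one thing to a bay, each set down on the tray floor the same way up as it stands now: the two cartons of fasteners go in the blue tray, the yellow tape measure and the roll of black tape in the grey tray, and the orange screw-top tub in the free bay of the red tray, next to the wax tin that already has its place there and must keep it. In the blue and grey trays either thing may have either bay.

Things in the scene. Friction and masses are not known exactly. Their poses are not given: they have to be found in the camera images.
- carton_green: green carton of fasteners, a closed solid box 60 (x) x 85 (y) x 51 mm high, loose, about 0.4 kg. Origin: centre of its underside, z up. Its x axis starts within 0.5 rad of world x
- carton_orange: orange carton of fasteners, a closed solid box 45 (x) x 70 (y) x 36 mm high, loose, about 0.3 kg. Origin: centre of its underside, z up. Its x axis starts within 0.5 rad of world x
- tape_measure: yellow and black tape measure standing upright, loose, about 0.3 kg: case 30 to 33 mm thick (x), 66 mm high, 90 mm long (y) with the small hook at its -y end; grip it across x, near its middle. Origin: centre of its underside, z up. Its x axis starts within 0.5 rad of world x
- tape_roll: roll of black electrical tape lying flat, loose: 58 mm across, 19 mm high, about 0.05 kg; grip it across its outside. Origin: centre of its underside (up to 1 mm off), z up
- tub: orange screw-top tub, closed, round, standing: 54 mm across, 50 mm high, loose, about 0.1 kg; grip it across its outside. Origin: centre of its underside, z up
- wax_tin: flat round gold wax tin, 66 mm across, 26 mm high, loose, already lying in the +y bay of the red tray; it stays in that bay. Origin: centre of its underside, z up
- tray_blue: blue two-bay tray, fixed to the bench: 126 (x) x 235 (y) x 32 mm high, walls 4 mm, floor 4 mm thick, split by a 4 mm divider of full height into two bays of 118 (x) x 111 (y) mm, whose centres lie at y = +58 mm and y = -58 mm from the origin. Origin: centre of the underside; x runs across the tray, y along it past both bays, z up. Blank card holders on its -x side, which faces the robot.
- tray_grey: grey two-bay tray, fixed to the bench: 126 (x) x 235 (y) x 32 mm high, walls 4 mm, floor 4 mm thick, split by a 4 mm divider of full height into two bays of 118 (x) x 111 (y) mm, whose centres lie at y = +58 mm and y = -58 mm from the origin. Origin: centre of the underside; x runs across the tray, y along it past both bays, z up. Blank card holders on its -x side, which faces the robot.
- tray_red: red two-bay tray, fixed to the bench: 126 (x) x 235 (y) x 32 mm high, walls 4 mm, floor 4 mm thick, split by a 4 mm divider of full height into two bays of 118 (x) x 111 (y) mm, whose centres lie at y = +58 mm and y = -58 mm from the origin. Origin: centre of the underside; x runs across the tray, y along it past both bays, z up. Blank card holders on its -x side, which faces the robot. The wax tin lies in its +y bay; the -y bay is free.
There are look-alikes about, which are no part of the job. There is more than one size of the tub; the job needs the largest.

How it is judged:
By the outcome, as a careful person would: the job done as asked, in the order asked, and still so for the second after the job is handed in, with the robot touching nothing.
It also fails if it takes over 128 s, if anything falls off the work surface, if the arm or the gripper's body presses on something with over 40 N, if the wrist force passes 120 N, or if a joint passes its speed limit or range.

## Working session

There is one attempt and no reset: what is moved stays moved. The work goes in short steps, Python scripts to look and compute and a tool call to move; the robot and the scene stay as the last step left them, time stands still between calls to the robot, and variables do not carry over. Pictures are saved under pics/ and viewed, at most 14 in all, crops included, and the job is handed in when it is done.

Besides the shell and the picture viewer there is one more tool, called after "Emit:" as name(argument=value, ...) on one line, values as JSON. apply_moves: Moves the arm, as the interface text tells. Its arguments: {"type":"object","properties":{"series":{"type":"string"},"squeeze":{"type":"number"}},"required":["series"]}

```bash
mkdir -p pics; python3 - <<'E'
from bench import *
import cv2,numpy as np
print(sense(),grip_depth)
for n in("scene","top"):
    s=snapshot(n);cv2.imwrite(f"pics/{n}0.png",s["frame"]);np.savez(n+"0.npz",**s)
    print(n,s["intrinsics"],s["extrinsics"])
E
```

```text
{'time': 0.0, 'joint_pos': array([-6.97512142e+01,  7.51434823e+00,  8.53327773e+01, -2.44329857e-03,
        8.72620961e+01, -4.89434975e+00]), 'qd': array([-0.06407257, -0.00339675, -0.0132977 , -0.00720258, -0.02359211,
       -0.001173  ]), 'joint_efforts': array([-4.54052453e-03, -5.69400358e+01, -5.00557101e+01, -3.66546628e-04,
        1.49096962e-02, -1.26056614e-05]), 'tool_pos': array([ 254.70268175, -542.55967849,  204.01889161]), 'tcp_rot': array([-1.79890968e+02, -6.88724973e-03,  2.51432480e+01]), 'ft_force': array([-0.2908666 , -0.47102542, -0.38022729]), 'wrist_torque': array([ 0.01710682,  0.02469778, -0.01675125]), 'grip_force': 0.0, 'finger_gap': 85.58715709776105} 18.700000000000003
scene [[433.30938313   0.         277.83410483]
 [  0.         433.30938313 213.21048305]
 [  0.           0.           1.        ]] [[-5.78904360e-01 -4.20991895e-01  6.98309077e-01 -2.28966405e+02]
 [-8.15384685e-01  3.03287731e-01 -4.93116993e-01  5.72517335e+02]
 [-4.19031880e-03 -8.54858103e-01 -5.18844933e-01  5.97467633e+02]
 [ 0.00000000e+00  0.00000000e+00  0.00000000e+00  1.00000000e+00]]
top [[470.43199941   0.         276.73517545]
 [  0.         470.43199941 205.73333455]
 [  0.           0.           1.        ]] [[-7.45602905e-02 -9.75882800e-01  2.05167064e-01  2.94152554e+02]
 [-9.97209089e-01  7.21710574e-02 -1.91146947e-02  4.33886094e+01]
 [ 3.84657783e-03 -2.06019658e-01 -9.78540293e-01  1.09320523e+03]
 [ 0.00000000e+00  0.00000000e+00  0.00000000e+00  1.00000000e+00]]
```

View pics/top0.png

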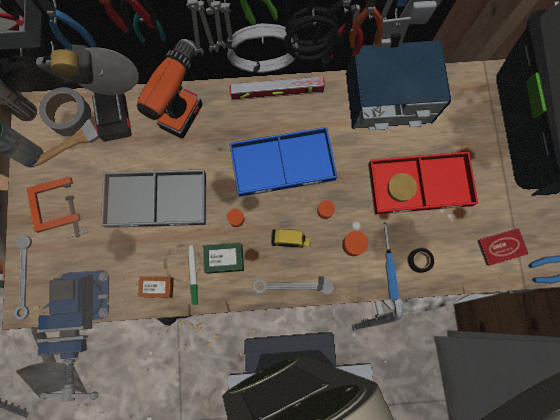

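View pics/scene0.png

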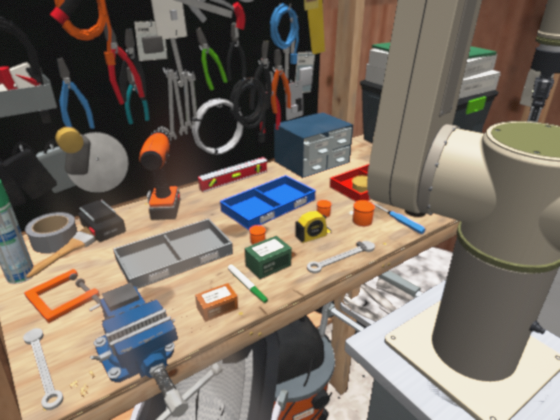

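The top view shows grey tray (155,198), blue (283,160), red (423,182) with the gold tin (403,187). Green carton is at (223,257), orange carton (155,287), tape measure (290,238), largest tub (356,243) and black roll (420,260). The two small orange tubs at (236,217) and (326,209) are decoys.

```bash
cat > h.py <<'E'
import numpy as np,cv2
def cloud(s):
    K=s["intrinsics"];d=s["depth"].astype(float);v,u=np.mgrid[:d.shape[0],:d.shape[1]]
    p=np.stack([(u-K[0,2])/K[0,0]*d,(v-K[1,2])/K[1,1]*d,d],-1)
    E=s["extrinsics"];return p@E[:3,:3].T+E[:3,3]
def blob(P,seed,w,zlo,zhi,kernel=0):
    u,v=seed;m=np.zeros(P.shape[:2],np.uint8)
    sl=(slice(max(v-w,0),v+w),slice(u-w,u+w));z=P[...,2]
    m[sl]=((z[sl]>zlo)&(z[sl]<zhi))
    n,l,st,c=cv2.connectedComponentsWithStats(m)
    k=1+np.argmin([np.hypot(*(c[i]-seed))+ (1e3 if st[i,4]<25 else 0) for i in range(1,n)])
    return l==k
def rect(p): return cv2.minAreaRect(p[:,:2].astype(np.float32))
OBJ=dict(green=((223,257),30,51),orange=((155,287),25,36),tape=((290,238),30,66),roll=((420,260),22,19),tub=((356,243),22,50),
 grey=((155,198),65,32),blue=((283,160),65,32),red=((423,182),65,32),tin=((403,187),20,30),d1=((236,217),15,30),d2=((326,209),15,30))
E
python3 - <<'E'
from h import *
for n in("top",):
    s=dict(np.load(n+"0.npz"));P=cloud(s)
    z=P[...,2]
    print("bench z",[round(float(np.median(z[a-4:a+4,b-4:b+4])),1) for a,b in((225,270),(270,400),(240,130),(290,220))])
    for k,(sd,w,h) in OBJ.items():
        m=blob(P,sd,w,h*.8 if h>20 else 9,h+12);p=P[m]
        r=rect(p);(cx,cy),rad=cv2.minEnclosingCircle(p[:,:2].astype(np.float32))
        print(k,m.sum(),"z",np.percentile(p[:,2],[5,50,95]).round(1),"rect",np.round(r[0],1),np.round(r[1],1),round(r[2],1),"circ",round(cx,1),round(cy,1),round(rad,1),"mean",p.mean(0).round(1))
im=cv2.imread("pics/top0.png")
c=cv2.resize(im[195:310,130:270],None,fx=5,fy=5,interpolation=cv2.INTER_CUBIC)
c2=cv2.resize(im[215:285,260:450],None,fx=4,fy=4,interpolation=cv2.INTER_CUBIC)
cv2.imwrite("pics/crop2.png",c2)
E
```

```text
bench z [1.1, 0.9, 0.6, 0.1]
green 1053 z [47.8 51.  54.5] rect [407.  152.4] [85.1 60.6] 89.9 circ 406.7 152.1 51.0 mean [406.3 152.1  51. ]
orange 654 z [32.5 35.9 38.8] rect [354.9 308.1] [71.  43.9] 85.6 circ 354.4 308.2 40.1 mean [354.1 307.6  35.8]
tape 364 z [54.3 62.9 67.3] rect [440.    1.1] [62.4 34.4] 85.8 circ 438.5 1.7 31.8 mean [439.6   2.8  62.1]
roll 351 z [13.  18.8 22.1] rect [ 370.3 -296.3] [56.4 52.9] 85.8 circ 370.4 -296.7 28.8 mean [ 369.9 -296.2   18.5]
tub 456 z [47.1 50.7 53.8] rect [ 416.5 -146.3] [51.6 51.6] 84.2 circ 417.4 -146.7 26.9 mean [ 416.7 -146.1   50.6]
grey 822 z [26.5 32.  35.9] rect [559.  307.3] [236.1 129.5] 87.4 circ 559.1 307.2 132.3 mean [559.  312.4  31.6]
blue 773 z [26.7 32.2 36.2] rect [626.2   0.9] [129.6 236.1] 5.8 circ 625.2 0.6 131.3 mean [627.8  -1.2  31.9]
red 856 z [26.6 32.3 36.4] rect [ 550.6 -322.6] [128.6 238.4] 0.5 circ 549.7 -322.3 132.3 mean [ 550.2 -325.7   31.9]
tin 613 z [27.3 30.9 34.2] rect [ 542.5 -273.3] [63.6 65.4] 39.5 circ 542.2 -273.2 33.5 mean [ 541.8 -272.3   30.9]
d1 228 z [32.4 36.4 39.8] rect [498.3 120.4] [37.6 36.8] 22.2 circ 498.7 120.5 19.6 mean [497.6 120.1  36.1]
d2 225 z [32.3 36.6 40.3] rect [502.8 -88.8] [37.4 37. ] 39.6 circ 502.3 -89.2 19.4 mean [501.9 -89.   36.4]
```

View pics/crop2.png

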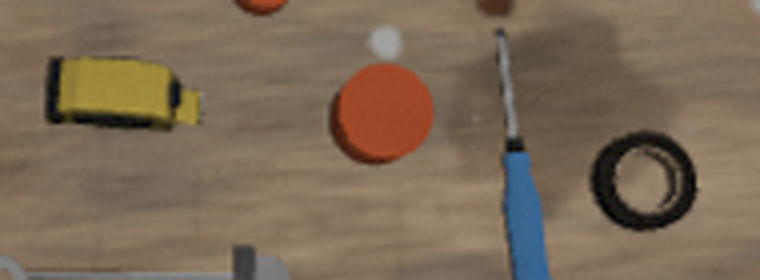

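Crop: tape measure spans columns 45–205 with its hook on the right (-y). A small white item sits at (385,42), just +x of the tub, and the screwdriver shaft is at (510,90), so I'll grip the tub diagonally.

```bash
python3 - <<'E'
from h import *
s=dict(np.load("top0.npz"));P=cloud(s)
for k,sd,w,lo in(("tape",(290,238),30,14),("orange",(155,287),25,18),("green",(223,257),30,28),("white",(356,225),8,4)):
    m=blob(P,sd,w,lo,75);p=P[m];q=p[:,:2]-p[:,:2].mean(0)
    e=np.linalg.svd(q,full_matrices=False)[2][0]
    print(k,p.mean(0).round(1),p.min(0).round(1),p.max(0).round(1),"axis",np.degrees(np.arctan2(e[1],e[0])).round(1)%180,rect(p))
E
```

```text
tape [437.7   5.   55.7] [419.7 -32.6  14.6] [461.1  42.2  69.6] axis 80.8 ((439.884765625, 4.352287292480469), (74.22918701171875, 35.58308410644531), 83.5594711303711)
orange [354.  306.8  35.4] [328.8 271.6  18.5] [379.1 343.6  41.4] axis 83.5 ((353.9191589355469, 308.0534973144531), (71.36983489990234, 44.8313102722168), 83.68740844726562)
green [405.6 151.8  50.5] [376.3 109.9  28.5] [437.3 195.   57. ] axis 89.9 ((406.7911682128906, 152.4375457763672), (85.08892822265625, 61.03050994873047), 89.92084503173828)
white [ 463.2 -152.9    4.3] [ 463.2 -152.9    4.3] [ 463.2 -152.9    4.3] axis 0.0 ((463.1894226074219, -152.92933654785156), (0.0, 0.0), 0.0)
```

Emit:
apply_moves(series="0 0 0 -0.057 -1; 0 0 0 -0.057 -1; 0 0 0 -0.057 -1; 0 0 0 -0.057 -1; 0 0 0 -0.057 -1", squeeze=40)

```text
time: 0.52
tool_pos: [254.8, -542.8, 204.4]
tcp_rot: [-179.9, -0.0, 58.1]
ft_force: [0.1, -0.4, -0.3]
finger_gap: 85.4
grip_force: 0.0
```

Emit:
apply_moves(series="0 0 0 -0.057 -1; 0 0 0 -0.057 -1; 0 0 0 -0.057 -1; 0 0 0 -0.057 -1; 0 0 0 -0.056 -1")

```text
time: 0.93
tool_pos: [254.8, -542.8, 204.5]
tcp_rot: [-180.0, -0.1, 90.7]
ft_force: [0.7, -0.3, -0.6]
finger_gap: 85.4
grip_force: 0.0
```

Emit:
apply_moves(series="0.1 0.08 0 0 -1; 0.1 0.08 0 0 -1; 0.1 0.08 0 0 -1; 0.1 0.08 0 0 -1; 0.1 0.08 0 0 -1")

```text
time: 1.35
tool_pos: [374.5, -390.8, 204.6]
tcp_rot: [-180.0, -0.0, 90.3]
ft_force: [0.6, -0.8, 0.4]
finger_gap: 85.5
grip_force: 0.0
```

Emit:
apply_moves(series="0.129 0.008 0 0 -1; 0.129 0.008 0 0 -1; 0.129 0.008 0 0 -1; 0.129 0.008 0 0 -1; 0.129 0.008 0 0 -1")

```text
time: 1.77
tool_pos: [384.4, -197.0, 204.6]
tcp_rot: [-180.0, -0.0, 90.3]
ft_force: [1.5, 1.2, 1.2]
finger_gap: 85.3
grip_force: 0.0
```

Emit:
apply_moves(series="0.129 0.008 0 0 -1; 0.129 0.008 0 0 -1; 0.129 0.008 0 0 -1; 0.129 0.008 0 0 -1; 0.129 0.008 0 0 -1")

```text
time: 2.18
tool_pos: [395.1, -3.5, 204.9]
tcp_rot: [180.0, 0.0, 90.3]
ft_force: [1.1, 0.5, 0.4]
finger_gap: 85.6
grip_force: 0.0
```

Emit:
apply_moves(series="0.129 0.008 0 0 -1; 0.129 0.008 0 0 -1; 0.129 0.008 0 0 -1; 0.129 0.008 0 0 -1; 0 0 0 0 -1")

```text
time: 2.6
tool_pos: [403.3, 155.6, 204.8]
tcp_rot: [-180.0, -0.2, 90.7]
ft_force: [1.2, 0.7, 0.6]
finger_gap: 85.4
grip_force: 0.0
```

Emit:
apply_moves(series="-0.012 0.012 0.1 0.006 -1; 0 0 0.13 0 -1; 0 0 0.13 0 -1; 0 0 0.13 0 -1; 0 0 0.1 0 -1")

```text
time: 3.02
tool_pos: [406.0, 145.3, 24.8]
tcp_rot: [-179.8, 0.0, 89.7]
ft_force: [-0.4, 0.8, 0.1]
finger_gap: 85.1
grip_force: 0.0
```

Emit:
apply_moves(series="0 0 0.055 0 -1; 0 0 0 0 -1; 0 0 0 0 1; 0 0 0 0 1; 0 0 0 0 1")

```text
time: 3.43
tool_pos: [409.6, 146.3, 13.8]
tcp_rot: [179.8, -0.0, 89.7]
ft_force: [1.2, 0.7, -3.3]
finger_gap: 58.6
grip_force: 43.6
```

Emit:
apply_moves(series="0 0 0 0 1; 0 0 0 0 1; 0 0 0 0 1; 0 0 0 0 1; 0 0 0 0 1")

```text
time: 3.85
tool_pos: [409.6, 146.3, 13.6]
tcp_rot: [179.8, -0.0, 89.7]
ft_force: [-3.3, -0.9, 8.3]
finger_gap: 58.3
grip_force: 44.7
```

Emit:
apply_moves(series="0 0 -0.08 0 1; 0 0 -0.1 0 1; 0 0 -0.1 0 1; 0 0 -0.1 0 1; 0 0 -0.02 0 1")

```text
time: 4.27
tool_pos: [411.3, 146.8, 137.7]
tcp_rot: [179.5, -0.1, 89.7]
ft_force: [1.4, 0.6, -3.7]
finger_gap: 58.4
grip_force: 46.8
```

Emit:
apply_moves(series="-0.087 0.093 0 0 1; -0.087 0.093 0 0 1; -0.087 0.093 0 0 1; -0.087 0.093 0 0 1; -0.087 0.093 0 0 1")

```text
time: 4.68
tool_pos: [547.4, 13.2, 130.5]
tcp_rot: [-180.0, -0.0, 89.7]
ft_force: [0.7, 0.5, -3.6]
finger_gap: 58.5
grip_force: 46.9
```

Emit:
apply_moves(series="-0.087 0.093 0 0 1; -0.087 0.093 0 0 1; -0.087 0.093 0 0 1; 0 0 0 -0.05 1; 0 0 0 0 1")

```text
time: 5.1
tool_pos: [629.9, -65.9, 128.8]
tcp_rot: [-179.8, -0.0, 95.5]
ft_force: [0.2, 1.1, -3.8]
finger_gap: 58.9
grip_force: 47.0
```

Emit:
apply_moves(series="0.01 0.008 0.06 0 1; 0 0 0.1 0 1; 0 0 0.1 0 1; 0 0 0.08 0 1; 0 0 0 0 1")

```text
time: 5.52
tool_pos: [626.1, -59.0, 22.3]
tcp_rot: [-179.4, -0.2, 95.3]
ft_force: [-2.0, 0.9, -7.3]
finger_gap: 58.1
grip_force: 47.0
```

Emit:
apply_moves(series="0 0 0 0 1")

```text
time: 5.6
tool_pos: [629.6, -59.8, 27.6]
tcp_rot: [-179.7, -0.1, 95.3]
ft_force: [-0.4, -0.3, -3.8]
finger_gap: 58.1
grip_force: 47.0
```

Emit:
apply_moves(series="0 -0.002 0.015 0 1; 0 0 0.015 0 1; 0 0 0.002 0 1; 0 0 0 0 1; 0 0 0 0 1")

```text
time: 6.02
tool_pos: [632.0, -61.1, 20.9]
tcp_rot: [179.9, 0.0, 95.4]
ft_force: [-0.4, 0.8, -4.4]
finger_gap: 58.5
grip_force: 47.0
```

Emit:
apply_moves(series="0 0 0.008 0 1; 0 0 0.003 0 1; 0 0 0 0 1; 0 0 0 0 1; 0 0 0 0 1")

```text
time: 6.43
tool_pos: [632.2, -61.2, 17.7]
tcp_rot: [179.9, 0.0, 95.4]
ft_force: [-2.6, 0.3, 6.1]
finger_gap: 58.0
grip_force: 48.1
```

Emit:
apply_moves(series="0 0 0 0 -0.74; 0 0 0 0 -0.74; 0 0 0 0 -0.74; 0 0 0 0 -0.74; 0 0 0 0 -0.74")

```text
time: 6.85
tool_pos: [631.4, -61.0, 16.5]
tcp_rot: [-180.0, -0.0, 95.4]
ft_force: [1.0, -0.3, 0.1]
finger_gap: 74.7
grip_force: 0.0
```

Emit:
apply_moves(series="0 0 -0.04 0 -0.74; 0 0 -0.08 0 -0.74; 0 0 -0.1 0 -0.74; 0 0 -0.1 0.047 -0.74; 0 0 -0.06 0 -1")

```text
time: 7.27
tool_pos: [633.1, -61.2, 135.7]
tcp_rot: [179.7, 0.0, 89.7]
ft_force: [0.3, -0.1, 0.9]
finger_gap: 83.9
grip_force: 0.0
```

Emit:
apply_moves(series="0.1025 -0.077 0 0 -1; 0.1025 -0.077 0 0 -1; 0.1025 -0.077 0 0 -1; 0.1025 -0.077 0 0 -1; 0.1025 -0.077 0 0 -1")

```text
time: 7.68
tool_pos: [515.0, 93.8, 131.8]
tcp_rot: [179.9, -0.0, 90.0]
ft_force: [0.9, 0.1, 0.4]
finger_gap: 85.5
grip_force: 0.0
```

Emit:
apply_moves(series="0.1025 -0.077 0 0 -1; 0.1025 -0.077 0 0 -1; 0.1025 -0.077 0 0 -1; 0.1025 -0.077 0 0 -1; 0.1025 -0.077 0 0 -1")

```text
time: 8.1
tool_pos: [399.4, 247.8, 131.9]
tcp_rot: [179.9, -0.0, 90.0]
ft_force: [0.7, -0.0, 1.1]
finger_gap: 84.9
grip_force: 0.0
```

Emit:
apply_moves(series="0.1025 -0.077 0 0 -1; 0.1 -0.077 0 0 -1; 0 0 0 0.05 -1; 0 0 0 0 -1; 0 0 0 0 -1")

```text
time: 8.52
tool_pos: [354.4, 307.5, 131.5]
tcp_rot: [179.9, -0.0, 84.5]
ft_force: [-0.5, 0.4, 0.2]
finger_gap: 85.4
grip_force: 0.0
```

Emit:
apply_moves(series="0 0 0.07 0 -1; 0 0 0.1 0 -1; 0 0 0.1 0 -1; 0 0 0.1 0 -1; 0 0 0.04 0 -1")

```text
time: 8.93
tool_pos: [353.0, 304.3, 3.9]
tcp_rot: [-179.8, 0.2, 84.3]
ft_force: [-0.3, -1.0, -1.0]
finger_gap: 85.2
grip_force: 0.0
```

Emit:
apply_moves(series="0 0 0.008 0 -1; 0 0 0 0 -1; 0 0 0 0 -1; 0 0 0 0 1; 0 0 0 0 1")

```text
time: 9.35
tool_pos: [355.7, 307.9, 7.0]
tcp_rot: [179.9, -0.1, 84.3]
ft_force: [0.0, 0.3, 0.3]
finger_gap: 64.2
grip_force: 0.0
```

Emit:
apply_moves(series="0 0 0 0 1; 0 0 0 0 1; 0 0 0 0 1; 0 0 0 0 1; 0 0 0 0 1")

```text
time: 9.77
tool_pos: [354.8, 307.8, 6.7]
tcp_rot: [179.9, -0.1, 84.3]
ft_force: [-3.1, -2.8, 9.3]
finger_gap: 42.4
grip_force: 39.2
```

Emit:
apply_moves(series="0 0 -0.06 0 1; 0 0 -0.1 0 1; 0 0 -0.1 0 1; 0 0 -0.1 -0.05 1; 0 0 -0.06 0 1")

```text
time: 10.18
tool_pos: [355.0, 307.9, 134.7]
tcp_rot: [179.8, -0.1, 90.4]
ft_force: [1.4, 0.2, -3.1]
finger_gap: 41.7
grip_force: 41.3
```

Emit:
apply_moves(series="-0.083 0.088 0 0 1; -0.083 0.088 0 0 1; -0.083 0.088 0 0 1; -0.083 0.088 0 0 1; -0.083 0.088 0 0 1")

```text
time: 10.6
tool_pos: [486.8, 181.5, 131.1]
tcp_rot: [-180.0, 0.0, 90.0]
ft_force: [-0.3, 0.1, -3.2]
finger_gap: 42.0
grip_force: 41.2
```

Emit:
apply_moves(series="-0.083 0.088 0 0 1; -0.083 0.088 0 0 1; -0.083 0.088 0 0 1; -0.083 0.088 0 0 1; -0.083 0.088 0 0 1")

```text
time: 11.02
tool_pos: [618.9, 56.8, 130.7]
tcp_rot: [-179.9, -0.0, 90.0]
ft_force: [0.0, 0.6, -3.5]
finger_gap: 41.9
grip_force: 41.2
```

Emit:
apply_moves(series="0 0 0 -0.05 1; 0 0 0 0 1; 0 0 0 0 1")

```text
time: 11.27
tool_pos: [617.5, 58.3, 130.4]
tcp_rot: [-179.9, -0.0, 95.6]
ft_force: [-1.8, 0.2, -3.9]
finger_gap: 42.1
grip_force: 41.5
```

Down 119 mm, gently at the end.

Emit:
apply_moves(series="0 0 0.07 0 1; 0 0 0.1 0 1; 0 0 0.1 0 1; 0 0 0.08 0 1; 0 0 0.02 0 1")

```text
time: 11.68
tool_pos: [613.3, 59.6, 15.1]
tcp_rot: [-179.5, -0.1, 95.7]
ft_force: [-0.5, -0.3, -3.8]
finger_gap: 41.7
grip_force: 41.5
```

Emit:
apply_moves(series="0 0 0.01 0 1; 0 0 0.01 0 1; 0 0 0 0 1; 0 0 0 0 1; 0 0 0 0 1")

```text
time: 12.1
tool_pos: [619.7, 58.4, 16.3]
tcp_rot: [179.8, 0.0, 95.7]
ft_force: [-0.5, 0.4, -3.7]
finger_gap: 41.7
grip_force: 41.7
```

Emit:
apply_moves(series="0 0 0.01 0 1; 0 0 0.008 0 1; 0 0 0 0 1; 0 0 0 0 1; 0 0 0 0 1")

```text
time: 12.52
tool_pos: [619.5, 58.2, 10.9]
tcp_rot: [179.9, 0.0, 95.7]
ft_force: [-4.3, 0.0, 7.5]
finger_gap: 42.1
grip_force: 45.4
```

Emit:
apply_moves(series="0 0 0 0 -0.46; 0 0 0 0 -0.46; 0 0 0 0 -0.46; 0 0 0 0 -0.46; 0 0 0 0 -0.46")

```text
time: 12.93
tool_pos: [618.2, 58.2, 8.8]
tcp_rot: [-180.0, -0.0, 95.7]
ft_force: [0.2, 0.3, 0.7]
finger_gap: 62.1
grip_force: 0.0
```

Emit:
apply_moves(series="0 0 -0.04 0 -0.46; 0 0 -0.08 0 -0.46; 0 0 -0.1 0 -0.46; 0 0 -0.1 0 -0.46; 0 0 -0.08 0.05 -1")

```text
time: 13.35
tool_pos: [619.0, 58.3, 132.4]
tcp_rot: [179.9, -0.0, 90.1]
ft_force: [1.4, -1.0, 0.0]
finger_gap: 72.8
grip_force: 0.0
```

Emit:
apply_moves(series="-0.036 -0.121 0 0 -1; -0.036 -0.121 0 0 -1; -0.036 -0.121 0 0 -1; -0.036 -0.121 0 0 -1; -0.036 -0.121 0 0 -1")

```text
time: 13.77
tool_pos: [435.3, 4.0, 129.4]
tcp_rot: [180.0, 0.0, 90.0]
ft_force: [0.3, -0.7, 1.6]
finger_gap: 85.3
grip_force: 0.0
```

Emit:
apply_moves(series="0 0 0 0.056 -1; 0 0 0 0 -1; 0 0 0 0 -1")

```text
time: 14.02
tool_pos: [437.7, 4.1, 130.3]
tcp_rot: [179.8, -0.0, 83.7]
ft_force: [-0.9, -0.3, -0.6]
finger_gap: 85.7
grip_force: 0.0
```

```bash
python3 - <<'E'
from bench import *
import cv2,numpy as np
s=snapshot("scene");cv2.imwrite("pics/s1.png",s["frame"])
E
```

```text
(no output)
```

View pics/s1.png

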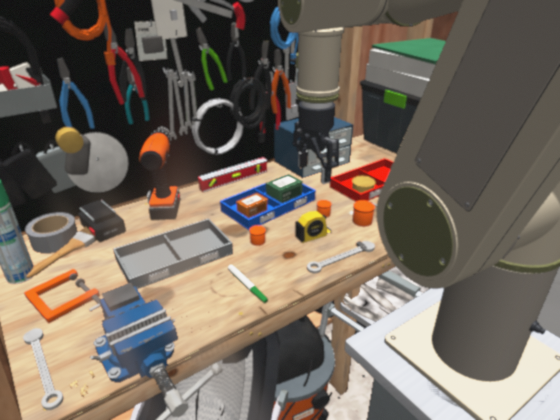

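Both cartons sit upright in the blue tray at (255,205) and (283,187). The tape measure at (311,227) is next.

Emit:
apply_moves(series="0 0.004 0.06 0 -1; 0 0 0.1 0 -1; 0 0 0.1 0 -1; 0 0 0.08 0 -1; 0 0 0.03 0 -1")

```text
time: 14.48
tool_pos: [436.4, 4.6, 14.5]
tcp_rot: [-179.7, -0.0, 83.8]
ft_force: [-1.4, -0.5, 0.0]
finger_gap: 85.7
grip_force: 0.0
```

Emit:
apply_moves(series="0 0 0.005 0 -1; 0 0 0 0 -1; 0 0 0 0 -1; 0 0 0 0 1; 0 0 0 0 1")

```text
time: 14.9
tool_pos: [439.5, 4.0, 18.0]
tcp_rot: [179.8, -0.0, 83.6]
ft_force: [-0.3, 0.3, 0.3]
finger_gap: 63.7
grip_force: 0.0
```

Emit:
apply_moves(series="0 0 0 0 1; 0 0 0 0 1; 0 0 0 0 1; 0 0 0 0 1; 0 0 0 0 1")

```text
time: 15.32
tool_pos: [438.4, 4.1, 17.1]
tcp_rot: [179.9, -0.0, 83.6]
ft_force: [-1.8, 0.7, 5.9]
finger_gap: 29.6
grip_force: 39.1
```

Emit:
apply_moves(series="0 0 0 0 1; 0 0 0 0 1")

```text
time: 15.48
tool_pos: [438.4, 4.1, 17.1]
tcp_rot: [179.9, -0.0, 83.6]
ft_force: [-1.8, 0.4, 6.7]
finger_gap: 29.1
grip_force: 39.1
```

Emit:
apply_moves(series="0 0 -0.06 0 1; 0 0 -0.1 0 1; 0 0 -0.1 0 1; 0 0 -0.1 -0.056 1; 0 0 -0.07 0 1")

```text
time: 15.9
tool_pos: [438.3, 4.1, 147.8]
tcp_rot: [179.9, 0.0, 90.4]
ft_force: [1.0, -0.2, -3.0]
finger_gap: 29.2
grip_force: 40.7
```

Emit:
apply_moves(series="0.104 0.049 0 0 1; 0.104 0.049 0 0 1; 0.104 0.049 0 0 1; 0.104 0.049 0 0 1; 0.104 0.049 0 0 1")

```text
time: 16.32
tool_pos: [511.3, 161.6, 144.7]
tcp_rot: [-179.9, 0.0, 90.0]
ft_force: [1.1, -1.2, -3.4]
finger_gap: 29.1
grip_force: 39.9
```

Emit:
apply_moves(series="0.104 0.049 0 0 1; 0.104 0.049 0 0 1; 0.104 0.049 0 0.023 1; 0 0 0 0 1; 0 0 0 0 1")

```text
time: 16.73
tool_pos: [554.8, 255.0, 143.5]
tcp_rot: [-179.8, 0.1, 87.5]
ft_force: [-0.1, -0.4, -3.3]
finger_gap: 29.1
grip_force: 40.4
```

```bash
python3 - <<'E'
from bench import *
import cv2,numpy as np
st=sense();print(st["tool_pos"],st["tcp_rot"]);s=snapshot("wrist");print(s["intrinsics"],s["tool_from_camera"]);cv2.imwrite("pics/w1.png",s["frame"])
E
```

```text
[554.77053978 255.04636704 143.49336623] [-1.79836535e+02  6.46627985e-02  8.75048883e+01]
[[325.1922621    0.         277.98431821]
 [  0.         325.1922621  210.45266021]
 [  0.           0.           1.        ]] [[-2.88230125e-04 -9.60156951e-01 -2.79461170e-01  7.09155426e+01]
 [ 9.99999873e-01 -1.61459864e-04 -4.76643241e-04  1.28935964e+00]
 [ 4.12530559e-04 -2.79461272e-01  9.60156876e-01 -1.69019140e+02]
 [ 0.00000000e+00  0.00000000e+00  0.00000000e+00  1.00000000e+00]]
```

View pics/w1.png

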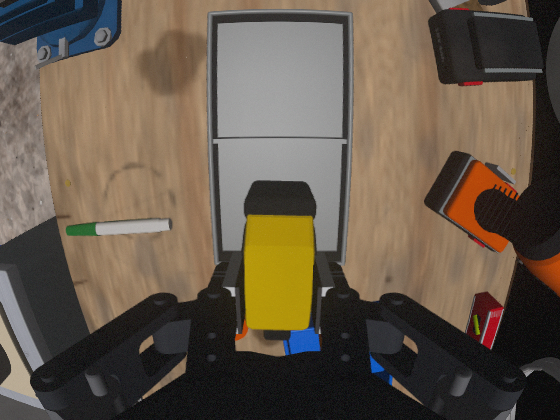

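The tape measure is upright between the fingers, with its +y end at rows 182–215 over the near (-y) grey bay. The divider is at row 137.

```bash
python3 - <<'E'
import numpy as np
from scipy.spatial.transform import Rotation as R
T=np.array([[-2.88e-4,-.960157,-.279461,70.9155],[1,-1.6e-4,-4.77e-4,1.289],[4.1e-4,-.279461,.960157,-169.019],[0,0,0,1]])
f,cx,cy=325.19,277.98,210.45
Rt=R.from_euler('xyz',[-179.8365,.0647,87.505],degrees=True).as_matrix();t=np.array([554.77,255.05,143.49])
def cast(u,v,z):
    d=np.array([u-cx,v-cy]);r=np.hypot(*d);a=r/f
    ray=np.array([*(d/r*np.sin(a)),np.cos(a)])
    D=Rt@T[:3,:3]@ray;o=Rt@T[:3,3]+t
    return (o+D*(z-o[2])/D[2]).round(1)
for z in(130,140,150,165,185,196): print(z,cast(280,182,z),cast(280,215,z),cast(280,328,z))
for n,p in dict(div=(282,140),farL=(212,14),farR=(350,14),nearL=(213,262),nearR=(349,262)).items(): print(n,cast(*p,32))
E
```

```text
130 [558.6 289.6 130. ] [557.8 269.9 130. ] [554.4 188.6 130. ]
140 [558.7 291.6 140. ] [557.9 273.  140. ] [554.7 196.2 140. ]
150 [558.7 293.6 150. ] [558.  276.1 150. ] [555.  203.7 150. ]
165 [558.8 296.6 165. ] [558.1 280.7 165. ] [555.4 215.  165. ]
185 [558.9 300.6 185. ] [558.3 286.8 185. ] [556. 230. 185.]
196 [559.  302.8 196. ] [558.4 290.2 196. ] [556.3 238.3 196. ]
div [561.3 306.9  32. ]
farL [505.8 423.8  32. ]
farR [625.3 418.9  32. ]
nearL [490.2 195.1  32. ]
nearR [621.4 189.4  32. ]
```

Emit:
apply_moves(series="0 0.005 0.06 0 1; 0 0 0.1 0 1; 0 0 0.1 0 1; 0 0 0.09 0 1; 0 0 0.03 0 1")

```text
time: 17.2
tool_pos: [553.2, 251.0, 26.3]
tcp_rot: [-179.6, 0.2, 87.3]
ft_force: [-0.5, -1.3, -4.8]
finger_gap: 29.1
grip_force: 40.4
```

Emit:
apply_moves(series="0 0 0.008 0 1; 0 0 0.003 0 1; 0 0 0 0 1; 0 0 0 0 1; 0 0 0 0 1")

```text
time: 17.62
tool_pos: [558.6, 254.1, 30.4]
tcp_rot: [179.8, -0.1, 87.4]
ft_force: [-0.2, -0.3, -3.1]
finger_gap: 29.4
grip_force: 40.4
```

Emit:
apply_moves(series="0 0 0.013 0 1; 0 0 0.01 0 1; 0 0 0.007 0 1; 0 0 0 0 1; 0 0 0 0 1")

```text
time: 18.03
tool_pos: [558.4, 254.1, 21.0]
tcp_rot: [179.8, -0.1, 87.4]
ft_force: [-1.6, -1.3, 7.5]
finger_gap: 29.2
grip_force: 39.2
```

Emit:
apply_moves(series="0 0 0 0 -0.18; 0 0 0 0 -0.18; 0 0 0 0 -0.18; 0 0 0 0 -0.18; 0 0 0 0 -0.18")

```text
time: 18.45
tool_pos: [556.9, 253.6, 18.9]
tcp_rot: [-180.0, 0.0, 87.4]
ft_force: [-0.1, -0.1, -0.1]
finger_gap: 50.3
grip_force: 0.0
```

Emit:
apply_moves(series="0 0 -0.04 0 -0.18; 0 0 -0.1 0 -0.18; 0 0 -0.1 0 -0.18; 0 0 -0.1 -0.023 -0.18; 0 0 -0.08 0 -1")

```text
time: 18.87
tool_pos: [557.7, 253.9, 148.8]
tcp_rot: [179.9, -0.1, 90.2]
ft_force: [-0.0, 0.5, -0.5]
finger_gap: 61.1
grip_force: 0.0
```

Emit:
apply_moves(series="-0.122 -0.042 0 0 -1; -0.122 -0.042 0 0 -1; -0.122 -0.042 0 0 -1; -0.122 -0.042 0 0 -1; -0.122 -0.042 0 0 -1")

```text
time: 19.28
tool_pos: [493.4, 69.3, 146.1]
tcp_rot: [179.9, 0.0, 90.0]
ft_force: [1.5, -1.1, 0.9]
finger_gap: 85.5
grip_force: 0.0
```

Emit:
apply_moves(series="-0.122 -0.042 0 0 -1; -0.122 -0.042 0 0 -1; -0.122 -0.042 0 0 -1; -0.122 -0.042 0 0 -1; -0.122 -0.042 0 0 -1")

```text
time: 19.7
tool_pos: [430.4, -113.9, 146.3]
tcp_rot: [179.9, 0.0, 90.0]
ft_force: [0.7, -0.8, 0.2]
finger_gap: 85.4
grip_force: 0.0
```

Emit:
apply_moves(series="-0.122 -0.042 0 0 -1; -0.122 -0.042 0 0 -1; -0.122 -0.042 0 0 -1; -0.122 -0.042 0 0 -1; -0.122 -0.042 0 0 -1")

```text
time: 20.12
tool_pos: [367.2, -297.2, 146.3]
tcp_rot: [179.9, 0.1, 90.0]
ft_force: [0.9, 0.4, -0.1]
finger_gap: 85.2
grip_force: 0.0
```

Emit:
apply_moves(series="0 0 0 0 -1; 0 0 0 0 -1; 0 0 0 0 -1", squeeze=25)

```text
time: 20.37
tool_pos: [368.1, -295.2, 145.6]
tcp_rot: [180.0, -0.0, 89.9]
ft_force: [0.4, 0.1, 0.4]
finger_gap: 85.0
grip_force: 0.0
```

Emit:
apply_moves(series="-0.004 0.008 0.06 0 -1; 0 0 0.1 0 -1; 0 0 0.12 0 -1; 0 0 0.1 0 -1; 0 0 0.06 0 -1")

```text
time: 20.78
tool_pos: [369.7, -293.2, 9.9]
tcp_rot: [-179.9, -0.2, 90.1]
ft_force: [-0.2, 0.3, -0.3]
finger_gap: 85.1
grip_force: 0.0
```

Emit:
apply_moves(series="0 0 0.03 0 -1; 0 0 0 0 -1; 0 0 0 0 -1; 0 0 0 0 -1; 0 0 0 0 -1")

```text
time: 21.2
tool_pos: [371.9, -297.6, 6.1]
tcp_rot: [179.9, 0.1, 90.0]
ft_force: [-0.2, 0.0, -0.1]
finger_gap: 85.7
grip_force: 0.0
```

Emit:
apply_moves(series="0 -0.002 0.012 0 -1; 0 0 0.012 0 -1; 0 0 0 0 -1; 0 0 0 0 1; 0 0 0 0 1")

```text
time: 21.62
tool_pos: [369.7, -296.5, -3.2]
tcp_rot: [-180.0, -0.0, 90.0]
ft_force: [0.1, 0.5, 0.5]
finger_gap: 64.1
grip_force: 0.0
```

Emit:
apply_moves(series="0 0 0 0 1; 0 0 0 0 1; 0 0 0 0 1; 0 0 0 0 1; 0 0 0 0 1")

```text
time: 22.03
tool_pos: [369.9, -296.6, -3.1]
tcp_rot: [180.0, 0.0, 90.0]
ft_force: [-0.2, 0.7, -0.7]
finger_gap: 1.1
grip_force: 0.0
```

The fingers shut without the roll; lift and look.

Emit:
apply_moves(series="0 0 -0.02 0 1; 0 0 -0.06 0 1; 0 0 -0.1 0 -0.5; 0 0 -0.1 0 -1; 0 0 0 0 -1")

```text
time: 22.45
tool_pos: [372.9, -299.6, 87.8]
tcp_rot: [179.6, 0.4, 90.0]
ft_force: [0.3, -0.5, 1.1]
finger_gap: 36.0
grip_force: 0.0
```

```bash
python3 - <<'E'
from bench import *
import cv2,numpy as np
st=sense();print(st["tool_pos"],st["tcp_rot"],st["finger_gap"]);s=snapshot("wrist");cv2.imwrite("pics/w2.png",s["frame"])
np.savez("w2.npz",tp=st["tool_pos"],tr=st["tcp_rot"],**s)
np.savez("top2.npz",**snapshot("top"))
E
```

```text
[ 372.94409885 -299.60190938   87.8107665 ] [179.60618023   0.39266465  90.00258002] 36.0066909787793
```

View pics/w2.png

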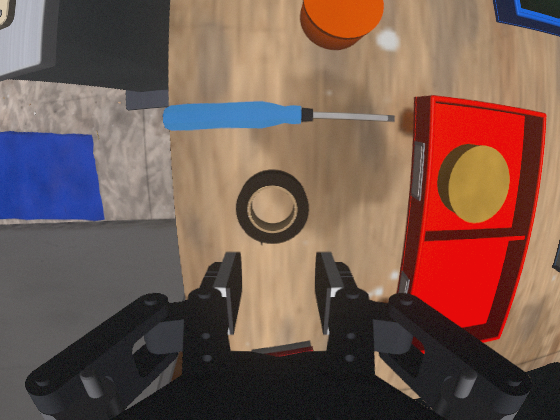

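The roll, still flat, is at (273,207): it was squeezed out toward +y. The screwdriver at (280,116) still lies clear of it. I'll measure the roll.

```bash
cat >> h.py <<'E'
from scipy.spatial.transform import Rotation as Ro
def wcast(w,u,v,z):
    K=w["intrinsics"];T=w["tool_from_camera"];d=np.array([u-K[0,2],v-K[1,2]]);r=np.hypot(*d);a=r/K[0,0]
    ray=np.array([*(d/r*np.sin(a)),np.cos(a)]);Rt=Ro.from_euler('xyz',w["tr"],degrees=True).as_matrix()
    D=Rt@T[:3,:3]@ray;o=Rt@T[:3,3]+w["tp"];return o+D*(z-o[2])/D[2]
E
python3 - <<'E'
from h import *
w=dict(np.load("w2.npz"));g=w["frame"].max(2)
m=np.zeros(g.shape,np.uint8);m[165:248,225:320]=(g[165:248,225:320]<60)
n,l,st,c=cv2.connectedComponentsWithStats(m);k=1+st[1:,4].argmax()
pts=np.argwhere(l==k)[:,::-1];print(st[k])
q=np.array([wcast(w,u,v,19)[:2] for u,v in pts],np.float32)
print("wrist",cv2.minEnclosingCircle(q))
s=dict(np.load("top2.npz"));P=cloud(s)
z=P[...,2];B=(z>9)&(z<27)&(P[...,0]>330)&(P[...,0]<420)&(P[...,1]<-180)&(P[...,1]>-350)
cv2.imwrite("pics/t2.png",cv2.resize(s["frame"][200:300,330:470],None,fx=4,fy=4))
n,l,st,c=cv2.connectedComponentsWithStats(B.astype(np.uint8))
for i in range(1,n):
    if st[i,4]>60: print("top",st[i],cv2.minEnclosingCircle(P[l==i][:,:2].astype(np.float32)))
E
```

```text
[ 236  171   72   72 2097]
wrist ((369.8529968261719, -296.4631652832031), 29.17123794555664)
top [386 241  11  39 249] ((374.7734069824219, -229.00830078125), 44.42911148071289)
top [408 248  26  25 318] ((370.53948974609375, -296.8914794921875), 28.63555145263672)
```

```bash
python3 - <<'E'
from h import *
w=dict(np.load("w2.npz"));T=np.linalg.inv(w["tool_from_camera"]);K=w["intrinsics"]
for p in [(0,0,0),(11,18,-7),(11,18,-30),(-11,18,-7),(11,-18,-7),(-11,-18,-7),(11,18,-26)]:
    c=(T@np.array([*p,1]))[:3];a=np.arctan2(np.hypot(c[0],c[1]),c[2]);r=K[0,0]*a
    print(p,(c[:2]/np.hypot(*c[:2])*r+K[:2,2]).round(1))
E
```

```text
(0, 0, 0) [275.8 247.5]
(11, 18, -7) [309.5 233.4]
(11, 18, -30) [314.  250.4]
(-11, 18, -7) [308.2 270.3]
(11, -18, -7) [241.9 233.4]
(-11, -18, -7) [243.5 270.3]
(11, 18, -26) [313.1 247.1]
```

The visible pad tips sit about 30 mm behind the reported TCP, so they closed above the 19 mm roll without touching it. I'll go lower with the opening pre-set, checking force.

Emit:
apply_moves(series="0 0 0.04 0 -0.65; 0 0 0.08 0 -0.65; 0 0 0.08 0 -0.65; 0 0 0.06 0 -0.65; 0 0 0 0 -0.65")

```text
time: 22.97
tool_pos: [365.7, -292.4, -3.6]
tcp_rot: [-179.6, -0.4, 90.0]
ft_force: [-0.4, 0.1, -0.0]
finger_gap: 70.3
grip_force: 0.0
```

Emit:
apply_moves(series="0 0 0 0 -0.65; 0 0 0 0 -0.65; 0 0 0 0 -0.65")

```text
time: 23.22
tool_pos: [370.5, -297.2, 3.8]
tcp_rot: [179.9, 0.1, 90.0]
ft_force: [0.6, -0.4, 0.1]
finger_gap: 70.5
grip_force: 0.0
```

```bash
python3 - <<'E'
from bench import *
import cv2,numpy as np
s=snapshot("wrist");cv2.imwrite("pics/w3.png",s["frame"])
E
```

```text
(no output)
```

View pics/w3.png

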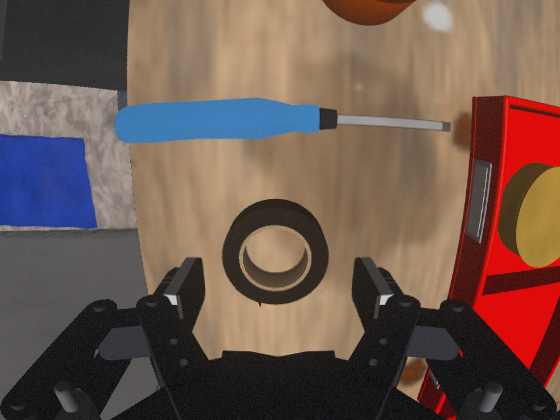

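The fingers straddle the roll at (275,252) and their tips are clearly above it. Lowering in steps.

Emit:
apply_moves(series="0 0 0.015 0 -0.65; 0 0 0.02 0 -0.65; 0 0 0.01 0 -0.65; 0 0 0 0 -0.65; 0 0 0 0 -0.65")

```text
time: 23.68
tool_pos: [369.5, -296.2, -11.0]
tcp_rot: [-180.0, -0.0, 90.0]
ft_force: [-0.4, -1.4, -0.0]
finger_gap: 70.8
grip_force: 0.0
```

Emit:
apply_moves(series="0 0 0.01 0 -0.65; 0 0 0.008 0 -0.65; 0 0 0 0 -0.65; 0 0 0 0 -0.65")

```text
time: 24.02
tool_pos: [369.7, -296.4, -16.2]
tcp_rot: [-180.0, -0.0, 90.0]
ft_force: [-0.2, -1.0, 0.1]
finger_gap: 70.5
grip_force: 0.0
```

Emit:
apply_moves(series="0 0 0.01 0 -0.65; 0 0 0.005 0 -0.65; 0 0 0 0 -0.65; 0 0 0 0 -0.65")

```text
time: 24.35
tool_pos: [369.7, -296.4, -20.7]
tcp_rot: [-180.0, -0.0, 90.0]
ft_force: [0.2, -0.8, 0.2]
finger_gap: 70.5
grip_force: 0.0
```

```bash
python3 - <<'E'
from bench import *
import cv2,numpy as np
s=snapshot("wrist");cv2.imwrite("pics/w4.png",s["frame"])
E
```

```text
(no output)
```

View pics/w4.png

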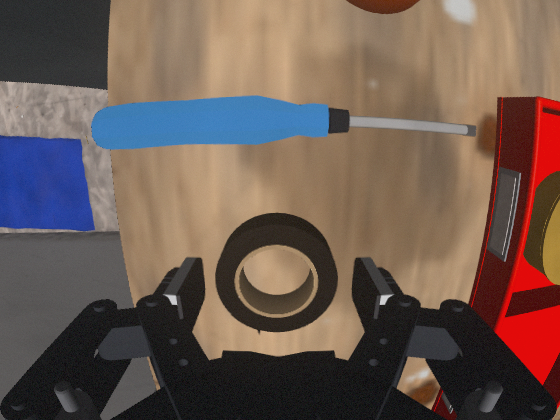

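The pad tips (2.13 px/mm) are at about the roll's top (2.07 px/mm), so roughly 10 mm more.

Emit:
apply_moves(series="0 0 0.012 0 -0.65; 0 0 0.01 0 -0.65; 0 0 0 0 -0.65; 0 0 0 0 -0.65")

```text
time: 24.73
tool_pos: [369.6, -296.3, -27.5]
tcp_rot: [-180.0, -0.0, 90.0]
ft_force: [0.2, 0.0, 0.5]
finger_gap: 70.5
grip_force: 0.0
```

Emit:
apply_moves(series="0 0 0.01 0 -0.65; 0 0 0.004 0 -0.65; 0 0 0 0 -0.65; 0 0 0 0 -0.65")

```text
time: 25.07
tool_pos: [369.7, -296.5, -31.5]
tcp_rot: [-180.0, -0.0, 90.0]
ft_force: [-0.4, 0.7, -0.0]
finger_gap: 70.2
grip_force: 0.0
```

Close slowly to see whether it holds.

Emit:
apply_moves(series="0 0 0 0 -0.5; 0 0 0 0 -0.4; 0 0 0 0 -0.3; 0 0 0 0 -0.3; 0 0 0 0 -0.3")

```text
time: 25.48
tool_pos: [370.6, -297.3, -30.3]
tcp_rot: [179.9, 0.1, 90.0]
ft_force: [0.1, 0.9, 7.3]
finger_gap: 55.6
grip_force: 9.1
```

Emit:
apply_moves(series="0 0 -0.003 0 0; 0 0 0 0 1; 0 0 0 0 1; 0 0 0 0 1; 0 0 0 0 1")

```text
time: 25.9
tool_pos: [370.1, -296.8, -30.1]
tcp_rot: [180.0, 0.0, 90.0]
ft_force: [-0.6, 1.0, 5.7]
finger_gap: 54.9
grip_force: 28.0
```

Emit:
apply_moves(series="0 0 -0.02 0 1; 0 0 -0.03 0 1; 0 0 -0.03 0 1; 0 0 0 0 1; 0 0 0 0 1")

```text
time: 26.32
tool_pos: [370.6, -297.3, -5.3]
tcp_rot: [179.9, 0.1, 90.0]
ft_force: [-0.2, 1.0, -0.3]
finger_gap: 55.1
grip_force: 26.7
```

```bash
python3 - <<'E'
from bench import *
import cv2,numpy as np
s=snapshot("wrist");cv2.imwrite("pics/w5.png",s["frame"]);print(sense()["tool_pos"])
E
```

```text
[ 370.12978771 -296.85592817   -5.92505622]
```

View pics/w5.png

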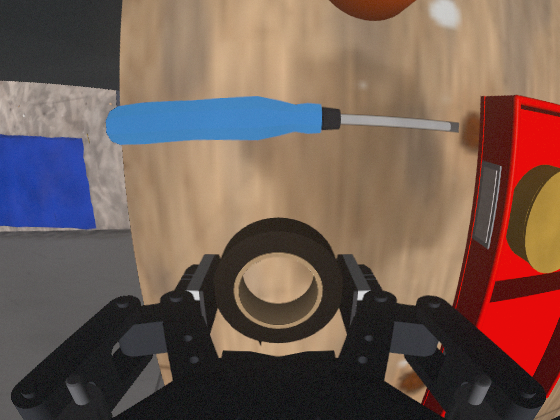

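Emit:
apply_moves(series="0 0 -0.06 0 1; 0 0 -0.1 0 1; 0 0 -0.1 0 1; 0 0 -0.08 0 1; 0 0 -0.02 0 1")

```text
time: 26.78
tool_pos: [371.7, -298.4, 105.9]
tcp_rot: [179.8, 0.2, 90.0]
ft_force: [0.6, 0.3, 0.1]
finger_gap: 55.0
grip_force: 26.9
```

Emit:
apply_moves(series="0.1 0.029 0 0 1; 0.122 0.0355 0 0 1; 0.122 0.0355 0 0 1; 0.122 0.0355 0 0 1; 0.122 0.0355 0 0 1")

```text
time: 27.2
tool_pos: [420.6, -118.4, 100.6]
tcp_rot: [-179.9, -0.0, 90.0]
ft_force: [1.0, 0.1, -0.4]
finger_gap: 54.7
grip_force: 26.8
```

Emit:
apply_moves(series="0.122 0.0355 0 0 1; 0.122 0.0355 0 0 1; 0.122 0.0355 0 0 1; 0.122 0.0355 0 0 1; 0.122 0.0355 0 0 1")

```text
time: 27.62
tool_pos: [473.9, 64.8, 100.5]
tcp_rot: [-179.9, 0.0, 90.0]
ft_force: [1.3, -0.8, 0.2]
finger_gap: 55.0
grip_force: 26.8
```

Emit:
apply_moves(series="0.122 0.0355 0 0 1; 0.122 0.0355 0 0 1; 0.122 0.0355 0 0 1; 0.122 0.0355 0 0 1; 0.122 0.0355 0 0 1")

```text
time: 28.03
tool_pos: [527.1, 247.6, 100.0]
tcp_rot: [-179.9, 0.0, 90.0]
ft_force: [1.4, -1.5, -1.1]
finger_gap: 54.9
grip_force: 26.8
```

Emit:
apply_moves(series="0.122 0.0355 0 0 1; 0.122 0.0355 0 0 1; 0.1 0.029 0 0 1; 0 0 0 0.023 1; 0 0 0 0 1")

```text
time: 28.45
tool_pos: [556.6, 350.4, 99.2]
tcp_rot: [-179.9, 0.1, 87.4]
ft_force: [0.2, 0.3, -0.9]
finger_gap: 55.2
grip_force: 26.9
```

Emit:
apply_moves(series="0 0 0 0 1; 0 0 0 0 1")

```text
time: 28.62
tool_pos: [557.1, 348.0, 100.7]
tcp_rot: [-179.9, 0.1, 87.4]
ft_force: [0.2, -0.5, -0.8]
finger_gap: 54.5
grip_force: 26.9
```

Emit:
apply_moves(series="0.05 0.013 0 0 1; 0.003 0 0.06 0 1; 0 0 0.1 0 1; 0 0 0.1 0 1; 0 0 0.06 0 1")

```text
time: 29.03
tool_pos: [560.8, 362.6, 2.4]
tcp_rot: [-179.8, 0.1, 87.3]
ft_force: [-1.1, 0.1, -1.2]
finger_gap: 55.0
grip_force: 26.9
```

Emit:
apply_moves(series="0 0 0.03 0 1; 0 0 0.02 0 1; 0 0 0 0 1; 0 0 0 0 1; 0 0 0 0 1")

```text
time: 29.45
tool_pos: [563.7, 365.3, -7.2]
tcp_rot: [179.8, -0.1, 87.4]
ft_force: [-1.0, 0.2, -0.9]
finger_gap: 54.9
grip_force: 26.9
```

Emit:
apply_moves(series="0 -0.004 0.02 0 1; 0 0 0.02 0 1; 0 0 0.01 0 1; 0 0 0 0 1; 0 0 0 0 1")

```text
time: 29.87
tool_pos: [560.6, 364.6, -25.0]
tcp_rot: [-179.9, 0.0, 87.4]
ft_force: [-0.1, 0.1, -0.5]
finger_gap: 55.0
grip_force: 26.9
```

Emit:
apply_moves(series="0 0 0.009 0 1; 0 0 0 0 1; 0 0 0 0 1; 0 0 0 0 1")

```text
time: 30.2
tool_pos: [561.6, 365.1, -26.0]
tcp_rot: [179.9, -0.0, 87.4]
ft_force: [-1.6, -0.9, 5.7]
finger_gap: 55.0
grip_force: 28.5
```

Emit:
apply_moves(series="0 0 0 0 -0.4; 0 0 0 0 -0.6; 0 0 0 0 -0.6; 0 0 0 0 -0.6; 0 0 0 0 -0.6")

```text
time: 30.62
tool_pos: [561.0, 364.8, -27.3]
tcp_rot: [-180.0, 0.0, 87.4]
ft_force: [0.4, -0.2, -0.5]
finger_gap: 68.4
grip_force: 0.0
```

Emit:
apply_moves(series="0 0 -0.03 0 -0.6; 0 0 -0.1 0 -0.6; 0 0 -0.1 0 -0.6; 0 0 -0.1 0 -0.6; 0 0 -0.1 -0.023 -0.65")

```text
time: 31.03
tool_pos: [561.0, 364.7, 103.9]
tcp_rot: [180.0, -0.0, 90.0]
ft_force: [0.3, 0.0, -0.2]
finger_gap: 70.7
grip_force: 0.0
```

Emit:
apply_moves(series="-0.122 -0.0345 0 0 -0.65; -0.122 -0.0345 0 0 -0.65; -0.122 -0.0345 0 0 -0.65; -0.122 -0.0345 0 0 -0.65; -0.122 -0.0345 0 0 -0.65")

```text
time: 31.45
tool_pos: [508.8, 180.5, 102.7]
tcp_rot: [179.9, -0.0, 90.0]
ft_force: [0.1, -1.2, 0.5]
finger_gap: 70.5
grip_force: 0.0
```

Emit:
apply_moves(series="-0.122 -0.0345 0 0 -0.65; -0.122 -0.0345 0 0 -0.65; -0.122 -0.0345 0 0 -0.65; -0.122 -0.0345 0 0 -0.65; -0.122 -0.0345 0 0 -0.65")

```text
time: 31.87
tool_pos: [457.0, -2.7, 102.8]
tcp_rot: [179.9, 0.0, 90.0]
ft_force: [0.5, -0.7, 0.1]
finger_gap: 70.6
grip_force: 0.0
```

Emit:
apply_moves(series="-0.122 -0.0345 0 0 -0.65; -0.122 -0.0345 0 0 -0.65; -0.122 -0.0345 0 0 -0.65; -0.122 -0.0345 0 0 -0.65; 0 0 0 -0.056 -0.65")

```text
time: 32.28
tool_pos: [414.7, -153.5, 103.1]
tcp_rot: [180.0, 0.2, 96.0]
ft_force: [-0.1, 0.5, -0.1]
finger_gap: 70.5
grip_force: 0.0
```

Emit:
apply_moves(series="0 0 0 -0.056 -0.65; 0 0 0 -0.056 -0.65; 0 0 0 -0.056 -0.65; 0 0 0 -0.056 -0.65; 0 0 0 -0.056 -0.65")

```text
time: 32.7
tool_pos: [416.3, -147.8, 102.7]
tcp_rot: [180.0, 0.0, 128.8]
ft_force: [0.7, 0.2, -0.1]
finger_gap: 70.5
grip_force: 0.0
```

Emit:
apply_moves(series="0 0 0 -0.056 -0.65; 0 0 0 0 -0.65; 0 0 0 0 -0.65")

```text
time: 32.95
tool_pos: [416.4, -147.7, 102.5]
tcp_rot: [180.0, 0.0, 134.7]
ft_force: [-0.3, -0.9, 1.0]
finger_gap: 70.6
grip_force: 0.0
```

```bash
python3 - <<'E'
from bench import *
import cv2,numpy as np
s=snapshot("wrist");cv2.imwrite("pics/w6.png",s["frame"])
s=snapshot("scene");cv2.imwrite("pics/s6.png",s["frame"])
st=sense();print(st["tool_pos"],st["joint_pos"])
E
```

```text
[ 416.28670063 -147.64993698  102.25556834] [-2.61849860e+01 -1.36664389e+01  1.16555813e+02 -3.13978920e-04
  7.70797523e+01 -7.08991198e+01]
```

View pics/w6.png

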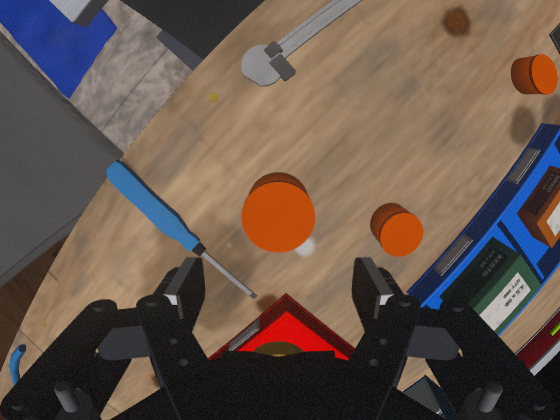

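View pics/s6.png

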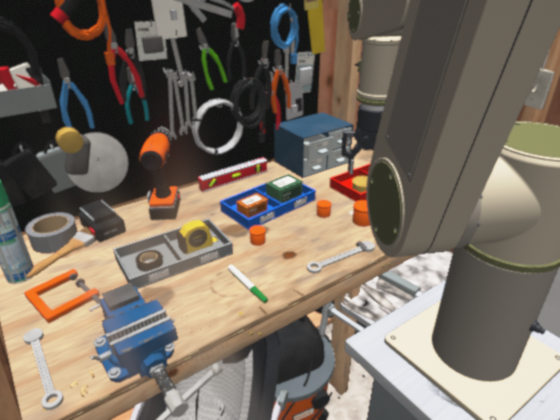

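Grey tray: roll at (148,259) lies flat and tape measure at (196,236) stands upright. In the wrist view the tub is centred between the fingers at (278,213), and the finger paths look clear.

Emit:
apply_moves(series="0 0 0.06 0 -0.65; 0 0 0.1 0 -0.65; 0 0 0.1 0 -0.65; 0 0 0.08 0 -0.65; 0 0 0.03 0 -0.65")

```text
time: 33.47
tool_pos: [413.5, -146.3, -12.6]
tcp_rot: [-179.9, -0.3, 134.8]
ft_force: [-0.5, 0.5, -0.9]
finger_gap: 70.5
grip_force: 0.0
```

Emit:
apply_moves(series="0 0 0.02 0 -0.65; 0 0 0 0 -0.65; 0 0 0 0 -0.65; 0 0 0 0 1; 0 0 0 0 1")

```text
time: 33.88
tool_pos: [417.7, -148.3, -13.2]
tcp_rot: [179.9, 0.2, 134.9]
ft_force: [-1.5, 0.2, 2.4]
finger_gap: 52.9
grip_force: 25.8
```

Emit:
apply_moves(series="0 0 0 0 1; 0 0 0 0 1; 0 0 0 0 1; 0 0 0 0 1")

```text
time: 34.22
tool_pos: [417.7, -148.3, -13.3]
tcp_rot: [179.9, 0.2, 134.9]
ft_force: [-0.8, 0.4, 7.0]
finger_gap: 53.1
grip_force: 26.0
```

Emit:
apply_moves(series="0 0 -0.05 0 1; 0 0 -0.1 0 1; 0 0 -0.1 0 1; 0 0 -0.1 0 1; 0 0 -0.02 0 1")

```text
time: 34.63
tool_pos: [419.5, -149.2, 102.2]
tcp_rot: [179.8, 0.5, 134.9]
ft_force: [0.0, -0.2, -1.0]
finger_gap: 52.9
grip_force: 26.9
```

Emit:
apply_moves(series="-0.123 -0.033 0 0 1; -0.123 -0.033 0 0 1; -0.123 -0.033 0 0 1; -0.123 -0.033 0 0 1; -0.123 -0.033 0 0 1")

```text
time: 35.05
tool_pos: [512.2, -314.9, 95.9]
tcp_rot: [180.0, 0.0, 134.9]
ft_force: [0.9, 0.5, -0.4]
finger_gap: 52.9
grip_force: 26.9
```

Emit:
apply_moves(series="-0.123 -0.033 0 0 1; -0.123 -0.033 0 0 1; 0 0 0 0 1; 0 0 0 0 1; 0 0 0 0 1")

```text
time: 35.47
tool_pos: [549.1, -379.1, 95.1]
tcp_rot: [180.0, -0.1, 134.9]
ft_force: [0.2, 0.5, -1.1]
finger_gap: 52.8
grip_force: 26.9
```

Emit:
apply_moves(series="0 0 0.05 0 1; 0 0 0.1 0 1; 0 0 0.1 0 1; 0 0 0.05 0 1; 0 0 0.02 0 1")

```text
time: 35.88
tool_pos: [546.9, -376.5, -4.2]
tcp_rot: [-180.0, -0.4, 135.0]
ft_force: [0.4, 0.1, -1.6]
finger_gap: 52.9
grip_force: 26.9
```

Emit:
apply_moves(series="0 0 0.01 0 1; 0 0 0 0 1; 0 0 0 0 1; 0 0 0 0 1")

```text
time: 36.22
tool_pos: [550.8, -380.5, -0.8]
tcp_rot: [180.0, 0.2, 134.9]
ft_force: [0.5, -0.0, -1.2]
finger_gap: 52.8
grip_force: 26.9
```

Emit:
apply_moves(series="0 0 0.015 0 1; 0 0 0.01 0 1; 0 0 0 0 1; 0 0 0 0 1; 0 0 0 0 1")

```text
time: 36.63
tool_pos: [550.3, -380.1, -9.4]
tcp_rot: [180.0, 0.1, 134.9]
ft_force: [-0.5, -0.8, 6.4]
finger_gap: 52.6
grip_force: 27.6
```

Emit:
apply_moves(series="0 0 0.005 0 1; 0 0 0 0 1; 0 0 0 0 1")

```text
time: 36.88
tool_pos: [550.4, -380.2, -9.5]
tcp_rot: [180.0, 0.1, 134.9]
ft_force: [-5.3, 4.2, 15.7]
finger_gap: 52.9
grip_force: 28.6
```

Touching down. Release, rise, check.

Emit:
apply_moves(series="0 0 -0.003 0 1; 0 0 0 0 -0.4; 0 0 0 0 -0.6; 0 0 0 0 -0.6; 0 0 0 0 -0.6")

```text
time: 37.3
tool_pos: [549.1, -379.1, -11.9]
tcp_rot: [-180.0, -0.1, 134.9]
ft_force: [-0.2, 0.4, -0.1]
finger_gap: 68.0
grip_force: 0.0
```

Emit:
apply_moves(series="0 0 -0.03 0 -0.6; 0 0 -0.1 0 -0.6; 0 0 -0.1 0 -0.6; 0 0 -0.1 0 -0.6; 0 0 -0.1 0 -0.6")

```text
time: 37.72
tool_pos: [549.3, -379.3, 119.6]
tcp_rot: [180.0, -0.0, 134.9]
ft_force: [0.5, -0.4, 0.1]
finger_gap: 68.3
grip_force: 0.0
```

Emit:
apply_moves(series="0.1 0 -0.03 0 -0.6; 0.12 0 0 0 -0.6; 0.12 0 0 0 -0.6; 0 0 0 0 -0.6; 0 0 0 0 -0.6")

```text
time: 38.13
tool_pos: [475.8, -305.5, 126.5]
tcp_rot: [-180.0, -0.1, 135.0]
ft_force: [0.4, -0.1, 0.2]
finger_gap: 68.0
grip_force: 0.0
```

```bash
python3 - <<'E'
from bench import *
from h import *
s=snapshot("top");cv2.imwrite("pics/t9.png",s["frame"]);P=cloud(s)
for k,sd,w,lo,hi in (("green",(311,155),35,45,70),("orange",(258,163),35,30,48),("tape",(180,198),40,45,85),("roll",(130,198),30,14,30),("tub",(447,182),30,44,66),("tin",(403,187),20,24,42)):
    m=blob(P,sd,w,lo,hi);p=P[m];print(k,m.sum(),np.median(p[:,2]).round(1),rect(p))
E
```

```text
green 948 55.5 ((632.2802734375, -54.578285217285156), (61.549560546875, 84.88871002197266), 5.680115222930908)
orange 590 40.2 ((619.8999633789062, 58.94019317626953), (46.49164581298828, 70.05409240722656), 5.903512954711914)
tape 486 64.4 ((558.13525390625, 252.7200469970703), (76.2358169555664, 33.338462829589844), 85.19859313964844)
roll 337 22.1 ((561.886474609375, 364.990966796875), (56.743709564208984, 55.03281021118164), 77.51468658447266)
tub 36 54.7 ((572.0088500976562, -372.733154296875), (9.679112434387207, 27.225616455078125), 29.08739471435547)
tin 615 30.9 ((542.034912109375, -272.93682861328125), (65.18710327148438, 63.97856521606445), 84.20027923583984)
```

View pics/t9.png

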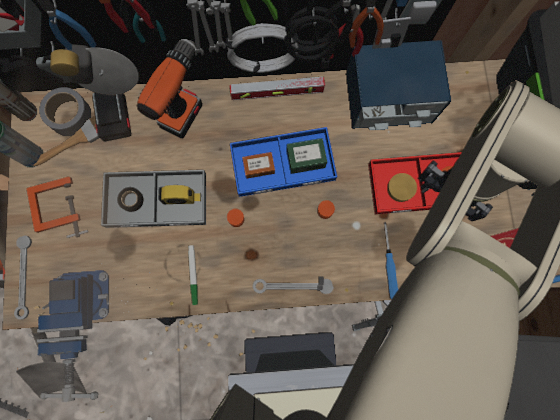

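Top view: roll (130,199), tape measure (177,194), orange carton (258,164), green carton (307,154) and tin (403,187) are all in their bays. The arm hides the tub, so I'll clear it and measure.

Emit:
apply_moves(series="0.09 0.09 0 0 -0.6; 0.09 0.09 0 0 -0.6; 0.09 0.09 0 0 -0.6; 0.09 0.09 0 0 -0.6; 0.09 0.09 0 0 -0.6")

```text
time: 38.6
tool_pos: [479.4, -115.7, 128.2]
tcp_rot: [179.9, 0.1, 134.9]
ft_force: [0.1, -0.2, 0.1]
finger_gap: 68.2
grip_force: 0.0
```

Emit:
apply_moves(series="0.09 0.09 0 0 -0.6; 0.09 0.09 0 0 -0.6; 0 0 0 0 -0.6; 0 0 0 0 -0.6; 0 0 0 0 -0.6")

```text
time: 39.02
tool_pos: [479.3, -40.5, 127.7]
tcp_rot: [180.0, 0.1, 135.0]
ft_force: [0.1, 0.3, -0.2]
finger_gap: 68.1
grip_force: 0.0
```

```bash
python3 - <<'E'
from bench import *
from h import *
s=snapshot("top");P=cloud(s)
for k,sd,w,lo,hi in (("tub",(447,182),30,44,66),("tin",(403,187),20,24,42)):
    m=blob(P,sd,w,lo,hi);p=P[m];print(k,m.sum(),np.percentile(p[:,2],[5,50,95]).round(1),rect(p),s["frame"][m].mean(0))
E
```

```text
tub 437 [50.3 54.9 57.8] ((550.2289428710938, -377.5003662109375), (52.1419677734375, 52.36262130737305), 28.516687393188477) [ 36.84668192  65.68878719 146.29061785]
tin 612 [27.4 30.8 34. ] ((542.8804321289062, -272.8409423828125), (66.19782257080078, 63.63655090332031), 87.59535217285156) [ 63.06372549 107.48366013 130.48529412]
```

```bash
python3 -c "
from bench import hand_in;print(hand_in())"
```

```text
the job is handed in; nothing more can be done
None
```

All five things are in their assigned bays the same way up as they started, the wax tin is still in its place, and the job was handed in at about 39 s of the 128 s allowed.

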